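# Sweep the loose couplings into the parts bay

### The job

Sweep the two loose pipe couplings, the pale grey one and the dark grey one, along the bench with your fingertips into the blue three-sided parts bay, until both stand wholly inside its mouth. Slide them gently and keep them upright on the bench: do not pinch, lift, tip or flick them, and do not jam them against the bay. Leave the reducer and everything else where it stands, and finish with the hand clear.

Things in the scene. Friction and masses are not known exactly. Their poses are not given: they have to be found in the camera images.
- bay: blue U-shaped steel fence fixed on the bench at the left: walls 30 mm high, 6 mm thick; inside 180 mm wide (its x), 120 mm deep (its y); no floor, a flush yellow line marks the mouth. Origin: centre of the inside area, on the bench; open mouth at its y = -60 mm, back wall at y = +60 mm, side walls at x = +-90 mm. Mouth faces right, yaw within 0.2 rad. Outside each side a 3 mm high, 21 mm wide foot
- coupling_pale: pale grey steel pipe coupling, a stubby tube standing on end, 44 mm diameter, 41 mm high, 0.12 to 0.24 kg, loose; origin at the centre of its underside, z up along its axis. Starts to the right of the bay
- coupling_dark: dark grey iron pipe coupling, the same shape and size as the pale one (44 mm diameter, 41 mm high, 0.12 to 0.24 kg), loose, standing on end; origin at the centre of its underside, z up along its axis. Starts to the right of the bay
- reducer: dark grey bell reducer, a pear-shaped fitting 54 mm diameter, 38 mm high, loose, standing close behind (right of) the couplings; to be left alone; origin at the centre of its underside
- union: rusty brown pipe union standing on end, 47 x 54 mm, 47 mm high, loose, near the front edge; to be left alone; origin at the centre of its underside
- tee: dark iron pipe tee, 66 x 61 mm, 49 mm high, loose, at the right; to be left alone; origin at the centre of its underside
- cap: dark grey pipe cap, 73 mm diameter, 38 mm high, loose, at the right; to be left alone; origin at the centre of its underside
- tin: open steel tin, 72 mm diameter, 62 mm high, loose, left of the bay; to be left alone; origin at the centre of its underside
- carton: orange and white carton, 76 x 53 mm, 62 mm high, loose, at the right rear; to be left alone; origin at the centre of its underside
- cover: flat grey steel box cover, 104 x 66 mm, 10 mm high, loose, at the left; to be left alone; origin at the centre of its underside
Things that resemble listed ones, but are neither listed nor needed, are in the scene too. Leave any yellow look-alike of the coupling_pale alone.

How it is judged:
By the outcome, as a careful person would: the job done as asked, in the order asked, and still so for the second after the job is handed in, with the robot touching nothing.
It also fails if it takes over 58 s, if anything falls off the work surface, if the arm or the gripper's body presses on something with over 40 N, if the wrist force passes 120 N, or if a joint passes its speed limit or range.

### The arm

A 7-joint arm with a two-finger parallel gripper is mounted at the origin on a cart in front of the work surface, level with it; the furniture and walls round the work are solid. World frame = base frame: x ahead of the robot, y to its left, z up, the work surface at z = 0. Lengths are in m, angles in rad, forces in N, time in s.
With the tool pointing down it reaches from about 0.4 to 0.75 m from the base axis. Payload 19.5 kg.
Tool frame: the origin (TCP) lies between the finger pads; the fingertips stand 8 mm ahead of it and the grasp point (between the pads) lies 11 mm behind it; x points along the fingers, z is the direction in which the jaws open and shut, and the axes are right-handed (so a half turn about x gives the same grasp; the last joint's range is limited). The gripper opens to 85 mm and grips with 20 to 120 N. Pads are 22 mm wide; open, the fingers measure 114 mm over their backs; the gripper's body (76 mm by 85 mm) begins 54 mm behind the grasp point. The pads swing forward as they close: fully open they stand 13 mm farther back than shut.
Start: joints at [1.181, 0.707, -0.028, 1.485, 0.022, 0.951, -0.075], TCP at [0.196, -0.541, 0.239] pointing down, gripper open.
Joint ranges: [-2.71, 2.71], [-0.32, 2.16], [-1.57, 1.52], [0, 2.45], [-1.46, 4.6], [0, 2.02], [-2.83, 2.83]. Speed limits (rad/s): [1.89, 1.89, 2.57, 2.57, 3.01, 3.01, 3.01].

### API

Orientations are given as a unit quaternion [x, y, z, w].
In Python, from station import telemetry, cams, job_done gives the robot as it stands.
- The arm moves only by the tool step_arm, never from a script. Its argument "motion" is a list of rows, each a list of 5 numbers: the shift along the tool's x, y, z in mm, then the turn about the tool's x in rad, then the finger opening in mm, from 0 to 85.4. In form: [[dx, dy, dz, yaw, claw], ...]. A call has 1 to 5 rows; each row shifts and turns the pose as measured when the row begins, along the tool's axes as they then stand; what a row does not reach is not made up. A row lasts 1/8 s, in which the tool goes at most 62.5 mm and 10.7 degrees, less where a joint would pass 70% of its speed; a pose out of reach is approached as far as the arm can. A call is refused whole if a number of a shift passes 62.5 or a number of a turn 0.188, either way. A call with a gripper value outside its range is refused whole. The fingers move at their own pace and stop on an object; "force" is the grip in N (left out, the last holds). Time passes only in rows, so rows that do not move let the fingers close. It gives the time, the measured TCP pose, the force and the opening at its end, in the units of the state.
- telemetry.get_obs(): the state, without advancing time (a new reading comes with each control period).
- cams.camera(name): name is "side" or "top" or "wrist"; returns the picture (480x640x3 uint8, red, green, blue); there is no depth.
- cams.camera_params(name): a dict with "fx", "fy", "cx", "cy" (pixels), "R" (3x3) and "t" (3): a world point X has camera coordinates R X + t. Camera axes: x right, y down, z forward; pixel columns grow to the right and rows downward; lengths in m; the calibration is good to about 2 mm. A picture is of the moment at which its call begins: read the wrist's pose just before it. camera_params takes no time and is no camera call; for the wrist camera it gives the pose at the moment of the call.
- job_done(): hands the job in, once; it reports no verdict.
The state is a dict: "time_s": time; "qpos": joint angles; "dq": joint speeds; "joint_torque": joint torques, N m; "position": TCP position; "tool_rot": TCP orientation; "force": force on the tool from outside, world axes, zero at the start; "moment": the same for the moment, N m; "opening": finger opening in m.
Only numpy, scipy, OpenCV 4.12 (cv2) and the standard library are available. Lean on these libraries where they do the work, as an engineer would, in place of code of your own. Each camera call takes 0.05 s, during which the arm holds its last target.

## Working session

There is one attempt and no reset: what is moved stays moved. The work goes in short steps, Python scripts to look and compute and a tool call to move; the robot and the scene stay as the last step left them, time stands still between calls to the robot, and variables do not carry over. Pictures are saved under pics/ and viewed, and the job is handed in when it is done.

Besides the shell and the picture viewer there is one more tool, called after "Request:" as name([rows], argument=value, ...), one row to a line, values as JSON. step_arm: Moves the arm, as the interface text tells. Its arguments: {"type":"object","properties":{"motion":{"type":"array","items":{"type":"array","items":{"type":"number"}}},"force":{"type":"number"}},"required":["motion"]}

```bash
mkdir -p pics; ls; cat > h.py <<'E'
import numpy as np,cv2
from station import telemetry,cams,job_done
def snap(n,f):
    p=cams.camera_params(n); im=cams.camera(n); cv2.imwrite('pics/'+f,cv2.cvtColor(im,cv2.COLOR_RGB2BGR)); 
    np.savez('pics/'+f+'.npz',im=im,**{k:np.array(p[k]) for k in p}); return im,p
def ray(p,u,v):
    R=np.array(p['R']);t=np.array(p['t']);d=R.T@np.array([(u-p['cx'])/p['fx'],(v-p['cy'])/p['fy'],1]);return -R.T@t,d
def onz(p,u,v,z):
    c,d=ray(p,u,v);return c+d*(z-c[2])/d[2]
def proj(p,X):
    c=np.array(p['R'])@np.array(X)+np.array(p['t']);return p['fx']*c[0]/c[2]+p['cx'],p['fy']*c[1]/c[2]+p['cy']
def ld(f):
    d=np.load('pics/'+f+'.npz');return d['im'],{k:d[k] for k in d if k!='im'}
E
python3 - <<'E'
from h import *
for n in ['top','side']:
    im,p=snap(n,n+'0.png');print(n,p)
o=telemetry.get_obs();print(o)
E
```

```text
pics
top {'fx': 543.9351683943535, 'fy': 543.9351683943535, 'cx': 317.91201367697477, 'cy': 235.61228965304775, 'R': array([[-0.0056374 , -0.99996645,  0.00594349],
       [-0.98385694,  0.00448326, -0.17890061],
       [ 0.17886797, -0.00685607, -0.9838492 ]]), 't': array([0.0077822 , 0.48302656, 1.53731545])}
side {'fx': 562.1654919809272, 'fy': 562.1654919809272, 'cx': 319.71078000204443, 'cy': 248.77688267420766, 'R': array([[ 0.99911596, -0.04154784,  0.00640978],
       [-0.01011886, -0.38566326, -0.92258412],
       [ 0.04080339,  0.92170365, -0.38574274]]), 't': array([-0.48964034,  0.03834879,  1.49783369])}
{'time_s': 0.1, 'qpos': array([ 1.18132619,  0.70703198, -0.0276398 ,  1.48488812,  0.02199288,
        0.95088268, -0.07546039]), 'dq': array([ 0.00032126, -0.00027434, -0.00154417, -0.0029243 ,  0.00166935,
       -0.00021824, -0.00160274]), 'joint_torque': array([ 4.49856001e-03, -8.84293485e+01,  1.23785142e+00, -2.36451495e+01,
        1.72393589e-02,  5.13631720e-03, -1.07118527e-06]), 'position': array([ 0.19590922, -0.54038905,  0.23889414]), 'tool_rot': array([ 0.40612337,  0.57923919, -0.40575697,  0.57871154]), 'force': array([-0.07705542, -0.31063142, -1.60623852]), 'moment': array([-0.0145443 ,  0.07184328,  0.02978619]), 'opening': 0.08540095661588537}
```

View pics/top0.png

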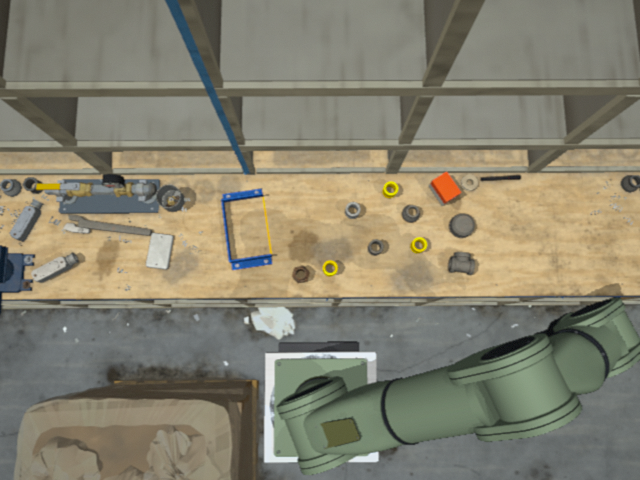

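View pics/side0.png

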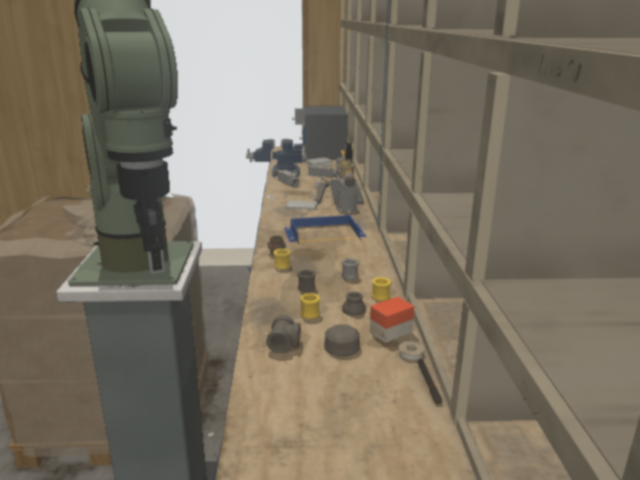

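The top view shows the bay at about (247,230). Beside it are the pale candidate (353,210), a dark one (376,247), the reducer (411,213), yellow look-alikes at (391,188), (419,244) and (330,268), and the union (302,273). I'll zoom in on these next.

```bash
python3 - <<'E'
from h import *
im,p=ld('top0.png');c=im[165:305,200:500];cv2.imwrite('pics/c1.png',cv2.cvtColor(cv2.resize(c,(780,364),interpolation=cv2.INTER_CUBIC),cv2.COLOR_RGB2BGR))
im,ps=ld('side0.png');c=im[205:375,250:450];cv2.imwrite('pics/c2.png',cv2.cvtColor(cv2.resize(c,(700,595),interpolation=cv2.INTER_CUBIC),cv2.COLOR_RGB2BGR))
for u,v in [(353,210),(376,247),(411,213),(391,188),(419,244),(330,268),(302,273)]: print(u,v,onz(p,u,v,.041).round(3))
for u,v in [(223,195),(262,190),(266,197),(271,255),(233,268),(271,262)]: print(u,v,onz(p,u,v,.0).round(3),onz(p,u,v,.03).round(3))
print('cam',(-p['R'].T@p['t']),(-ps['R'].T@ps['t']))
print([onz(p,300,v,0).round(3) for v in(298,173,150)])
E
```

```text
353 210 [ 0.56  -0.098  0.041]
376 247 [ 0.449 -0.163  0.041]
411 213 [ 0.55  -0.268  0.041]
391 188 [ 0.626 -0.212  0.041]
419 244 [ 0.457 -0.288  0.041]
330 268 [ 0.389 -0.029  0.041]
302 273 [0.374 0.052 0.041]
223 195 [0.617 0.291 0.   ] [0.609 0.286 0.03 ]
262 190 [0.632 0.174 0.   ] [0.624 0.171 0.03 ]
266 197 [0.61  0.161 0.   ] [0.603 0.159 0.03 ]
271 255 [0.433 0.145 0.   ] [0.429 0.142 0.03 ]
233 268 [0.395 0.256 0.   ] [0.391 0.252 0.03 ]
271 262 [0.412 0.144 0.   ] [0.408 0.142 0.03 ]
cam [0.20029642 0.01615636 1.59885407] [ 0.42847883 -1.38611257  0.61629694]
[array([0.306, 0.058, 0.   ]), array([0.685, 0.059, 0.   ]), array([0.759, 0.059, 0.   ])]
```

View pics/c1.png

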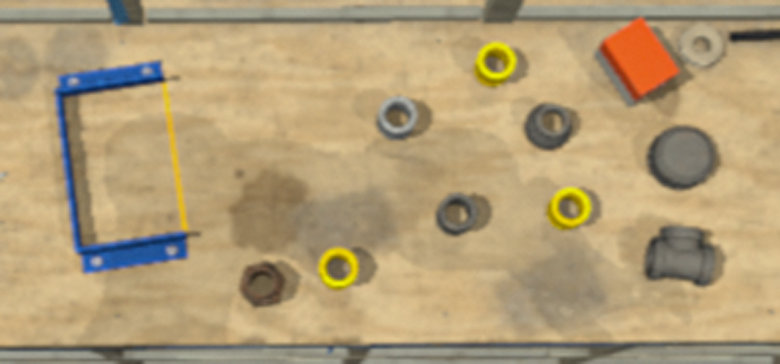

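View pics/c2.png

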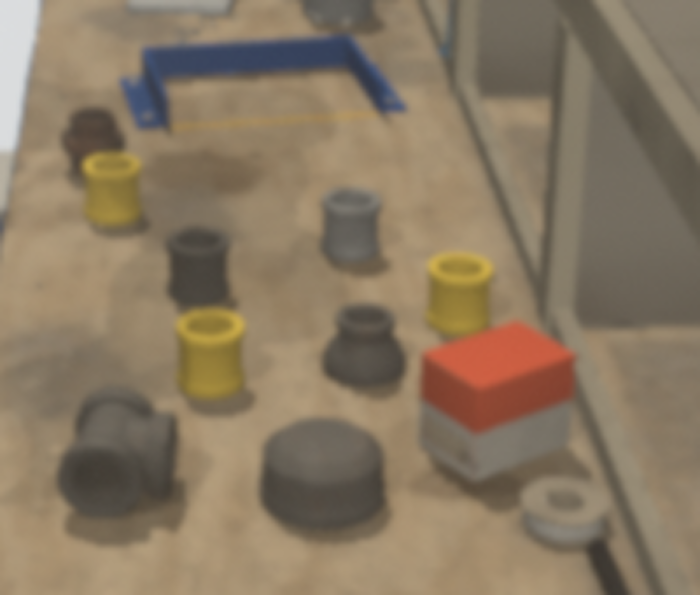

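The choice is clear. The pale coupling is at top (353,210) and side (350,270). The dark coupling is at top (376,247) and side (307,281). The reducer at (411,213) is the wider pear shape, and I'll leave the three yellow ones alone. Next I'll measure from two views.

```bash
cat > tri.py <<'E'
from h import *
def tri(a,b):
    (c1,d1),(c2,d2)=a,b;A=np.c_[d1,-d2];s=np.linalg.lstsq(A,c2-c1,rcond=None)[0]
    x=c1+s[0]*d1;y=c2+s[1]*d2;return (x+y)/2,np.linalg.norm(x-y)
E
python3 - <<'E'
from tri import *
from scipy.spatial.transform import Rotation as Ro
ti,tp=ld('top0.png');si,sp=ld('side0.png')
# top-rim centres: top (crop scale 2.6, off 200,165); side (scale 3.5, off 250,205)
T=lambda u,v:(200+u/2.6,165+v/2.6); S=lambda u,v:(250+u/3.5,205+v/3.5)
for n,a,b in [('pale',(398,117),(351,199)),('dark',(457,213),(198,242)),('reducer',(552,120),(366,319)),('yel_r',(571,207),(211,325)),('yel_back',(496,62),(460,266)),('yel_f',(339,267),(112,163))]:
    X,e=tri(ray(tp,*T(*a)),ray(sp,*S(*b)));print(n,X.round(4),round(e,4))
# blue mask bay
hsv=cv2.cvtColor(ti,cv2.COLOR_RGB2HSV);m=cv2.inRange(hsv,(105,120,50),(125,255,255));m[:,:215]=0;m[:180]=0;m[:,285:]=0;m[280:]=0
c=max(cv2.findContours(m,0,1)[0],key=cv2.contourArea);print(cv2.approxPolyDP(c,2,True)[:,0].tolist())
for n,a,b in [('corner_backleft top',(58,92),(350,38)),('corner front',(80,246),(146,48))]:
    X,e=tri(ray(tp,*T(*a)),ray(sp,*S(*b)));print(n,X.round(4),round(e,4))
for a in [(166,83),(184,233)]: print('line end',onz(tp,*T(*a),0).round(4))
for a in [(168,127),(372,112)]: print('line end side',onz(sp,*S(*a),0).round(4))
o=telemetry.get_obs();print(Ro.from_quat(o['tool_rot']).as_matrix().round(3))
E
```

```text
pale [ 0.5612 -0.0985  0.0406] 0.0031
dark [ 0.4506 -0.1627  0.0384] 0.0016
reducer [ 0.5565 -0.2735  0.0352] 0.0003
yel_r [ 0.4563 -0.2901  0.041 ] 0.0015
yel_back [ 0.6243 -0.2112  0.0412] 0.0021
yel_f [ 0.3896 -0.0301  0.0419] 0.0005
[[260, 189], [257, 190], [257, 194], [252, 190], [223, 195], [226, 238], [233, 269], [271, 262], [270, 255], [231, 260], [223, 202], [261, 195]]
corner_backleft top [0.5958 0.2886 0.0267] 0.004
corner front [0.4148 0.2587 0.03  ] 0.002
line end [0.6107 0.1679 0.    ]
line end [0.4343 0.1452 0.    ]
line end side [0.4324 0.1451 0.    ]
line end side [0.607 0.175 0.   ]
[[-0.     0.94   0.341]
 [ 0.001  0.341 -0.94 ]
 [-1.    -0.    -0.001]]
```

Request:
step_arm([
  [0,45,-22,0,30],
  [0,45,-22,0,30],
  [0,45,-22,0,30],
  [0,45,-22,0,30],
  [0,45,-22,0,30],
], force=20)

```text
time_s: 0.72
position: [0.3721, -0.3571, 0.2374]
tool_rot: [0.408, 0.579, -0.408, 0.577]
force: [0.7, -0.7, 0.4]
opening: 0.0303
```

Request:
step_arm([
  [0,45,-22,0,30],
  [0,45,-22,0,30],
  [0,45,-22,0,30],
  [0,45,-22,0,30],
  [0,45,-22,0,30],
])

```text
time_s: 1.35
position: [0.5521, -0.1711, 0.2366]
tool_rot: [0.408, 0.579, -0.408, 0.576]
force: [0.4, -0.3, -0.4]
opening: 0.03
```

Request:
step_arm([
  [0,0,0,-0.18,30],
  [0,0,0,-0.18,30],
  [0,0,0,-0.18,30],
  [0,0,0,-0.18,30],
  [0,0,0,-0.18,30],
])

```text
time_s: 1.98
position: [0.5539, -0.1661, 0.2346]
tool_rot: [0.105, 0.702, -0.103, 0.697]
force: [0.7, -0.5, 0.2]
opening: 0.0303
```

Request:
step_arm([
  [0,0,0,-0.18,30],
  [0,0,0,-0.14,30],
  [0,0,0,0,30],
])

```text
time_s: 2.35
position: [0.5535, -0.1663, 0.2338]
tool_rot: [-0.011, 0.71, 0.014, 0.704]
force: [1.0, -0.2, 0.6]
opening: 0.0302
```

```bash
python3 - <<'E'
from h import *
from scipy.spatial.transform import Rotation as Ro
o=telemetry.get_obs();print(Ro.from_quat(o['tool_rot']).as_matrix().round(3),o['position'])
im,p=snap('wrist','w1.png');print(proj(p,[.5612,-.0985,.041]),proj(p,[.4506,-.1627,.041]),proj(p,o['position']),p['R'])
snap('side','s1.png')
E
```

```text
[[-0.008 -0.035  0.999]
 [ 0.005  0.999  0.035]
 [-1.     0.005 -0.008]] [ 0.55347744 -0.16629728  0.23375894]
(np.float64(336.6144255768641), np.float64(126.2047812701123)) (np.float64(193.1918800605004), np.float64(205.04208483696482)) (np.float64(321.69304487289116), np.float64(326.9263263248717)) [[ 0.99932961  0.03579762 -0.0076715 ]
 [ 0.03654942 -0.96342712  0.26546625]
 [ 0.00211213 -0.26556868 -0.96408963]]
```

View pics/w1.png

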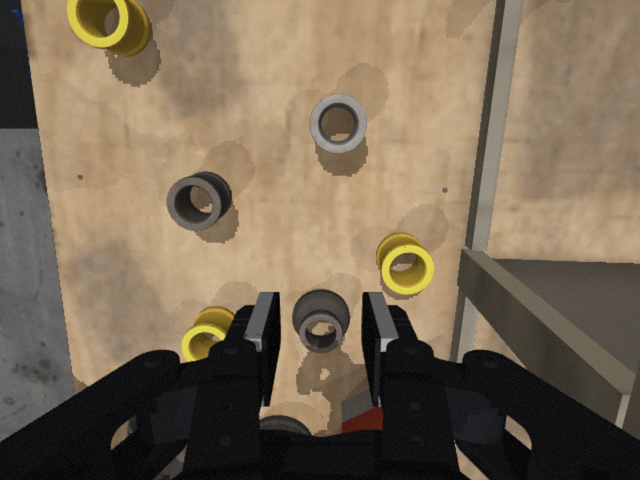

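View pics/s1.png

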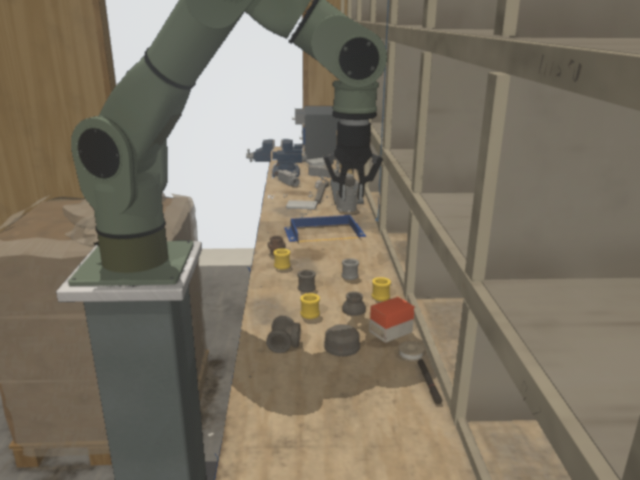

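The wrist view shows the pale coupling at (338,124), the dark at (199,201), the reducer at (320,315), and yellow ones at (405,268), (207,338) and (100,20). The predictions agree to within a few pixels. The descent spot is clear, so I'll refine the numbers.

```bash
python3 - <<'E'
from h import *
im,p=ld('w1.png')
g=cv2.cvtColor(im,cv2.COLOR_RGB2GRAY)
cs=cv2.HoughCircles(g,cv2.HOUGH_GRADIENT,1,40,param1=120,param2=22,minRadius=20,maxRadius=36)
for u,v,r in cs[0]:
    X=onz(p,u,v,.041);E=onz(p,u+r,v,.041);print(u,v,r,X.round(4),'rad',np.linalg.norm(E-X).round(4))
E
```

```text
337.5 123.5 29.0 [ 0.5618 -0.0965  0.041 ] rad 0.0217
320.5 316.5 28.4 [ 0.5547 -0.2549  0.041 ] rad 0.0241
192.5 204.5 27.5 [ 0.4501 -0.1623  0.041 ] rad 0.0218
405.5 264.5 29.7 [ 0.6226 -0.2057  0.041 ] rad 0.0243
101.5 11.5 34.3 [ 0.3921 -0.0265  0.041 ] rad 0.0243
215.5 335.5 29.9 [ 0.4648 -0.2764  0.041 ] rad 0.0258
```

Request:
step_arm([
  [40,0,2,0,30],
  [40,0,2,0,30],
  [40,0,2,0,30],
  [40,0,1,0,30],
  [25,0,1,0,30],
])

```text
time_s: 3.08
position: [0.5616, -0.1655, 0.0451]
tool_rot: [-0.005, 0.709, 0.006, 0.706]
force: [0.3, 0.0, -0.9]
opening: 0.0299
```

```bash
python3 - <<'E'
from h import *
print(telemetry.get_obs()['position'])
snap('wrist','w2.png')
im,p=snap('side','s2.png');c=im[160:340,260:460];cv2.imwrite('pics/s2c.png',cv2.cvtColor(cv2.resize(c,(660,594),interpolation=cv2.INTER_CUBIC),cv2.COLOR_RGB2BGR))
E
```

```text
[ 0.56161073 -0.16548135  0.04507082]
```

View pics/w2.png

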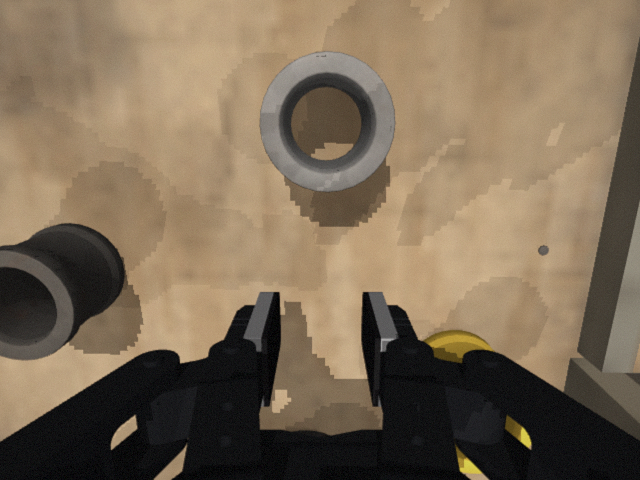

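View pics/s2c.png

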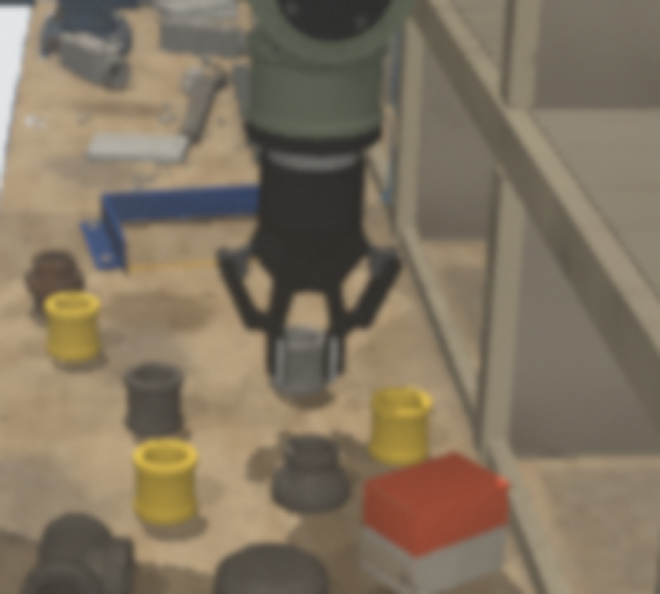

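The wrist view shows the pale coupling at (328,121), about 2 mm right of the finger axis at 321. The path down is clear.

Request:
step_arm([
  [18,0,1,0,30],
  [11,0,1,0,30],
  [2,0,0,0,30],
  [0,0,0,0,30],
])

```text
time_s: 3.68
position: [0.564, -0.1655, 0.0143]
tool_rot: [-0.004, 0.708, 0.005, 0.706]
force: [-0.1, -0.5, 0.1]
opening: 0.0297
```

```bash
python3 - <<'E'
from h import *
from scipy.spatial.transform import Rotation as Ro
o=telemetry.get_obs();print(Ro.from_quat(o['tool_rot']).as_matrix().round(3),o['position'],o['force'])
im,p=snap('side','s3.png');c=im[220:320,290:410];cv2.imwrite('pics/s3c.png',cv2.cvtColor(cv2.resize(c,(720,600),interpolation=cv2.INTER_CUBIC),cv2.COLOR_RGB2BGR))
E
```

```text
[[-0.004 -0.014  1.   ]
 [ 0.001  1.     0.014]
 [-1.     0.001 -0.004]] [ 0.56403938 -0.16545284  0.01429685] [-0.11811456 -0.52911077  0.11512472]
```

View pics/s3c.png

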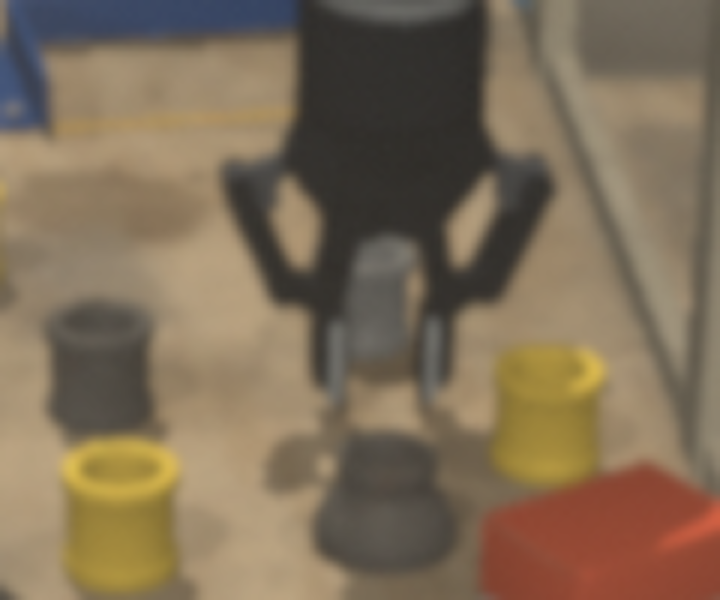

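```bash
python3 - <<'E'
from h import *
im,p=ld('s3.png')
for z in (0,.005,.01,.015):print(z,proj(p,[.58,-.17,z]))
E
```

```text
0 (np.float64(359.628043759006), np.float64(289.16064857531194))
0.005 (np.float64(359.6977532437659), np.float64(287.3150469059399))
0.01 (np.float64(359.7676603101842), np.float64(285.46421414010865))
0.015 (np.float64(359.8377657994792), np.float64(283.6081280060523))
```

Request:
step_arm([
  [1,10,0,0,30],
  [1,10,0,0,30],
  [0,8,0,0,30],
  [0,5,0,0,30],
  [0,4,0,0,30],
])

```text
time_s: 4.35
position: [0.564, -0.1254, 0.0133]
tool_rot: [-0.005, 0.708, 0.006, 0.706]
force: [0.3, 0.2, 0.5]
opening: 0.0303
```

Request:
step_arm([
  [0,4,0,0,30],
  [0,5,0,0,30],
  [0,6,0,0,30],
  [0,6,0,0,30],
  [0,6,0,0,30],
])

```text
time_s: 4.97
position: [0.5635, -0.0974, 0.0133]
tool_rot: [-0.005, 0.708, 0.005, 0.706]
force: [-0.0, -0.4, 0.2]
opening: 0.0298
```

```bash
python3 - <<'E'
from h import *
snap('wrist','w4.png')
E
```

```text
(no output)
```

View pics/w4.png

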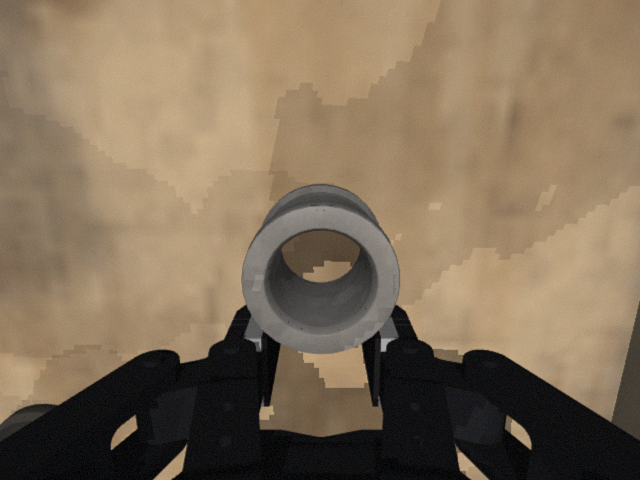

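The pale coupling is centred in the fingertip cradle at (321,277) and upright. I'll continue.

Request:
step_arm([
  [0,7,0,0,30],
  [0,8,0,0,30],
  [0,8,0,0,30],
  [0,8,0,0,30],
  [0,8,0,0,30],
])

```text
time_s: 5.65
position: [0.5629, -0.0547, 0.0133]
tool_rot: [-0.005, 0.708, 0.005, 0.706]
force: [-0.1, -1.4, 1.0]
opening: 0.0299
```

Request:
step_arm([
  [0,8,0,0,30],
  [0,8,0,0,30],
  [0,8,0,0,30],
  [0,8,0,0,30],
  [0,8,0,0,30],
])

```text
time_s: 6.28
position: [0.5622, -0.0118, 0.0134]
tool_rot: [-0.005, 0.708, 0.006, 0.706]
force: [0.8, -1.2, -0.0]
opening: 0.0297
```

Request:
step_arm([
  [0,8,0,0,30],
  [0,8,0,0,30],
  [0,8,0,0,30],
  [0,8,0,0,30],
  [0,8,0,0,30],
])

```text
time_s: 6.9
position: [0.5615, 0.0311, 0.0134]
tool_rot: [-0.005, 0.708, 0.006, 0.706]
force: [0.3, -1.0, 0.5]
opening: 0.0301
```

Request:
step_arm([
  [0,8,0,0,30],
  [0,8,0,0,30],
  [0,8,0,0,30],
  [0,8,0,0,30],
  [0,6,0,0,30],
])

```text
time_s: 7.52
position: [0.5609, 0.072, 0.0134]
tool_rot: [-0.005, 0.708, 0.006, 0.706]
force: [0.1, -0.0, -0.1]
opening: 0.03
```

```bash
python3 - <<'E'
from h import *
o=telemetry.get_obs();print(o['position'],o['tool_rot'],o['force'])
im,p=snap('wrist','w5.png');print(onz(p,321,277,.041))
T,tp=snap('top','t5.png')
c=T[165:305,200:500];cv2.imwrite('pics/t5c.png',cv2.cvtColor(cv2.resize(c,(780,364),interpolation=cv2.INTER_CUBIC),cv2.COLOR_RGB2BGR))
E
```

```text
[0.56091353 0.07200451 0.01344613] [-0.00462139  0.70800423  0.0056556   0.70617042] [ 0.12651474 -0.01593932 -0.05086211]
[0.56025367 0.10104689 0.041     ]
```

View pics/w5.png

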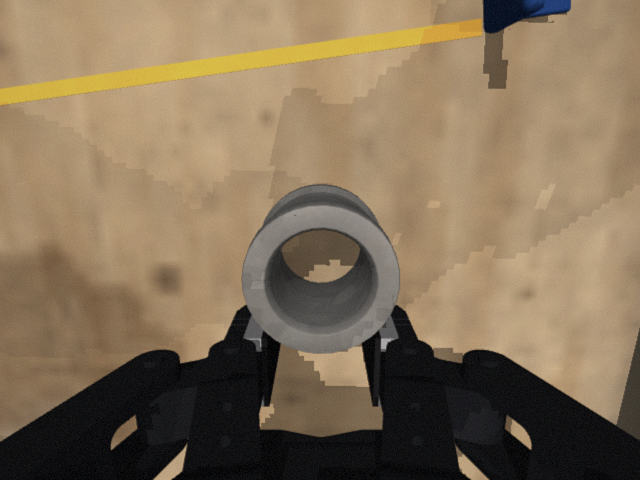

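View pics/t5c.png

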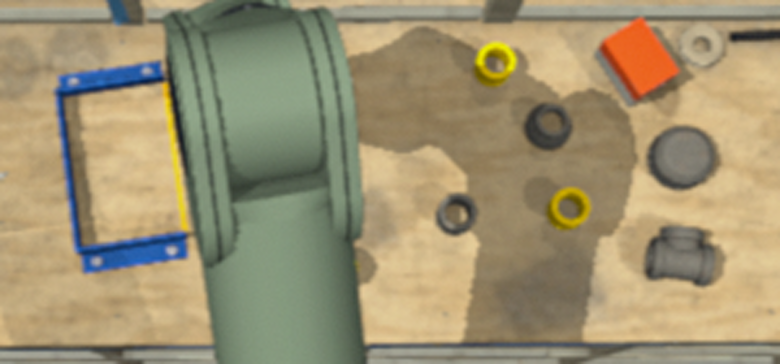

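The line runs from (0,97) to (480,28), and the far wall end is at (486,32). I'll use these to refine the bay pose.

```bash
python3 - <<'E'
from h import *
im,p=ld('w5.png')
for u,v,z in [(0,97,0),(240,63,0),(470,29,0),(484,0,.03),(484,32,.0),(484,28,.03)]:print(u,v,onz(p,u,v,z).round(4))
E
```

```text
0 97 [0.4522 0.1479 0.    ]
240 63 [0.5328 0.1597 0.    ]
470 29 [0.6068 0.1709 0.    ]
484 0 [0.6    0.1716 0.03  ]
484 32 [0.6114 0.1701 0.    ]
484 28 [0.6008 0.1652 0.03  ]
```

Request:
step_arm([
  [0,6,-0.5,0,30],
  [0,8,-0.5,0,30],
  [0,8,-0.6,0,30],
  [0,8,-0.6,0,30],
  [0,8,-0.6,0,30],
])

```text
time_s: 8.25
position: [0.5574, 0.112, 0.0135]
tool_rot: [-0.004, 0.708, 0.006, 0.706]
force: [0.1, -1.1, -0.2]
opening: 0.0298
```

Request:
step_arm([
  [0,8,-0.6,0,30],
  [0,8,-0.6,0,30],
  [0,8,-0.6,0,30],
  [0,8,-0.6,0,30],
  [0,8,-0.6,0,30],
])

```text
time_s: 8.88
position: [0.5535, 0.155, 0.0136]
tool_rot: [-0.005, 0.708, 0.006, 0.706]
force: [-0.0, -1.2, -0.1]
opening: 0.0298
```

```bash
python3 - <<'E'
from h import *
o=telemetry.get_obs();print(o['position'],o['tool_rot'],o['force'])
im,p=snap('wrist','w6.png');print(onz(p,321,277,.041))
E
```

```text
[0.5534516  0.15495708 0.01357324] [-0.00454739  0.70802607  0.0056033   0.70614943] [-0.04406281 -1.16566412 -0.08656313]
[0.55281336 0.18395876 0.041     ]
```

View pics/w6.png

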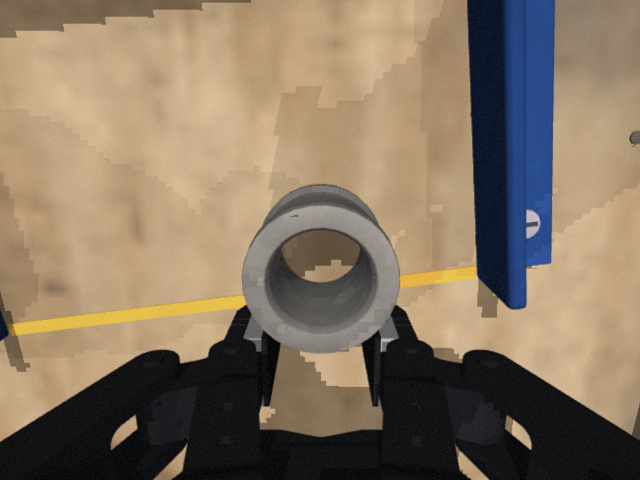

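The coupling is crossing the line, clear of the far wall. I'll push it another 36 mm or so, slow down, then back off.

Request:
step_arm([
  [0,8,0,0,30],
  [0,8,0,0,30],
  [0,8,0,0,30],
  [0,6,0,0,30],
  [0,3,0,0,30],
])

```text
time_s: 9.55
position: [0.5528, 0.1915, 0.0137]
tool_rot: [-0.005, 0.708, 0.006, 0.706]
force: [1.2, -0.5, 0.0]
opening: 0.0302
```

Request:
step_arm([
  [0,0,0,0,30],
  [0,-6,0,0,30],
  [0,-15,0,0,30],
  [0,-20,0,0,30],
  [0,-20,0,0,30],
])

```text
time_s: 10.18
position: [0.5537, 0.1262, 0.0135]
tool_rot: [-0.005, 0.708, 0.006, 0.706]
force: [1.3, 0.6, 0.3]
opening: 0.0298
```

```bash
python3 - <<'E'
from h import *
o=telemetry.get_obs();print(o['position'],o['tool_rot'],o['force'])
im,p=snap('wrist','w7.png')
g=cv2.cvtColor(im,cv2.COLOR_RGB2GRAY)
cs=cv2.HoughCircles(g,cv2.HOUGH_GRADIENT,1,60,param1=120,param2=30,minRadius=40,maxRadius=85)
for u,v,r in cs[0]:
    X=onz(p,u,v,.041);E=onz(p,u+r,v,.041);print(u,v,r,X.round(4),'rad',np.linalg.norm(E-X).round(4))
E
```

```text
[0.55368687 0.12621224 0.01352583] [-0.00483222  0.70792897  0.00609363  0.70624082] [1.33872656 0.55514071 0.33826108]
320.5 23.5 64.1 [0.5518 0.2176 0.041 ] rad 0.0148
```

View pics/w7.png

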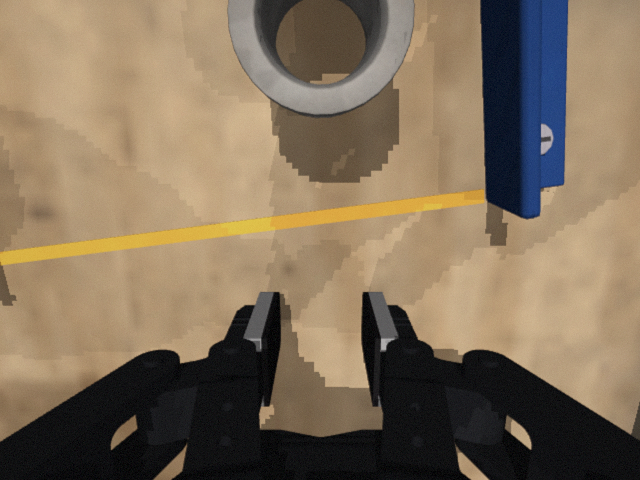

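Request:
step_arm([
  [-40,0,0,0,30],
  [-50,-10,0,0,30],
  [-10,-40,-12,0,30],
  [0,-45,-14,0,30],
  [0,-45,-14,0,30],
])

```text
time_s: 10.85
position: [0.5143, -0.0269, 0.117]
tool_rot: [-0.005, 0.708, 0.003, 0.707]
force: [1.7, -0.3, -0.2]
opening: 0.03
```

Request:
step_arm([
  [0,-45,-14,0,30],
  [0,-45,-14,0,30],
  [0,-45,-14,0,30],
  [0,-45,-14,0,30],
])

```text
time_s: 11.35
position: [0.455, -0.2181, 0.1181]
tool_rot: [-0.004, 0.708, 0.001, 0.707]
force: [0.4, -0.5, 0.3]
opening: 0.0301
```

```bash
python3 - <<'E'
from h import *
from scipy.spatial.transform import Rotation as Ro
o=telemetry.get_obs();print(o['position'],Ro.from_quat(o['tool_rot']).as_matrix().round(3))
E
```

```text
[ 0.4549651  -0.21807599  0.1180636 ] [[-0.001 -0.006  1.   ]
 [-0.004  1.     0.006]
 [-1.    -0.004 -0.001]]
```

Request:
step_arm([
  [0,0,-4,0,30],
  [25,-3,0,0,30],
  [0,0,0,0,30],
])

```text
time_s: 11.72
position: [0.4473, -0.2268, 0.093]
tool_rot: [-0.001, 0.708, -0.003, 0.706]
force: [-1.1, 0.1, 0.6]
opening: 0.0304
```

```bash
python3 - <<'E'
from h import *
o=telemetry.get_obs();print(o['position'],o['tool_rot'])
im,p=snap('wrist','w8.png')
g=cv2.cvtColor(im,cv2.COLOR_RGB2GRAY)
cs=cv2.HoughCircles(g,cv2.HOUGH_GRADIENT,1,60,param1=100,param2=25,minRadius=30,maxRadius=65)
for u,v,r in cs[0]:
    X=onz(p,u,v,.041);E=onz(p,u+r,v,.041);print(u,v,r,X.round(4),'rad',np.linalg.norm(E-X).round(4))
E
```

```text
[ 0.44731954 -0.22682595  0.09297416] [-0.00119173  0.70778252 -0.00275064  0.70642404]
329.5 129.5 50.4 [ 0.4507 -0.1607  0.041 ] rad 0.0216
508.5 330.5 49.8 [ 0.5388 -0.256   0.041 ] rad 0.0244
338.5 378.5 34.9 [ 0.4558 -0.283   0.041 ] rad 0.0177
```

View pics/w8.png

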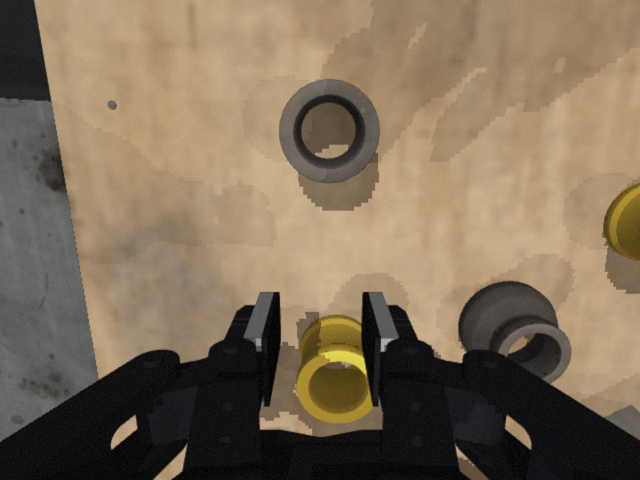

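The dark coupling is centred at (329,130), which is (0.451,-0.161). The yellow one behind is at (340,385), so I'll shift forward 15 mm before descending.

Request:
step_arm([
  [0,15,3,0,30],
  [30,0,1,0,30],
  [30,0,0,0,30],
  [15,0,0,0,30],
  [3,0,0,0,30],
])

```text
time_s: 12.4
position: [0.4554, -0.2069, 0.0179]
tool_rot: [-0.003, 0.705, -0.001, 0.709]
force: [-0.1, 0.6, -0.3]
opening: 0.03
```

```bash
python3 - <<'E'
from h import *
from scipy.spatial.transform import Rotation as Ro
o=telemetry.get_obs();print(o['position'],Ro.from_quat(o['tool_rot']).as_matrix().round(3),o['force'])
E
```

```text
[ 0.45540218 -0.20686115  0.01785503] [[ 0.006 -0.003  1.   ]
 [-0.006  1.     0.003]
 [-1.    -0.006  0.006]] [-0.07011844  0.62532333 -0.25862959]
```

Request:
step_arm([
  [2,0,-4,0,30],
  [2,0,-1,0,30],
  [0,0,0,0,30],
])

```text
time_s: 12.78
position: [0.4508, -0.2069, 0.0154]
tool_rot: [-0.003, 0.704, -0.002, 0.71]
force: [0.1, -0.4, 0.2]
opening: 0.0302
```

Request:
step_arm([
  [0,5,0,0,30],
  [0,6,0,0,30],
  [0,5,0,0,30],
  [0,5,0,0,30],
  [0,4,0,0,30],
])

```text
time_s: 13.4
position: [0.451, -0.1805, 0.0158]
tool_rot: [-0.003, 0.704, -0.002, 0.71]
force: [-0.2, -1.4, 0.7]
opening: 0.0301
```

Request:
step_arm([
  [0,4,0,0,30],
  [0,5,0,0,30],
  [0,6,0,0,30],
  [0,6,0,0,30],
  [0,6,0,0,30],
])

```text
time_s: 14.02
position: [0.451, -0.1519, 0.0157]
tool_rot: [-0.003, 0.704, -0.002, 0.71]
force: [0.6, -2.2, 1.7]
opening: 0.0302
```

```bash
python3 - <<'E'
from h import *
from scipy.spatial.transform import Rotation as Ro
o=telemetry.get_obs();print(o['position'],Ro.from_quat(o['tool_rot']).as_matrix().round(3),o['force'])
snap('wrist','w9.png')
E
```

```text
[ 0.45100337 -0.15192541  0.01567068] [[ 0.009 -0.001  1.   ]
 [-0.008  1.     0.002]
 [-1.    -0.008  0.009]] [ 0.64971402 -2.21322439  1.67183832]
```

View pics/w9.png

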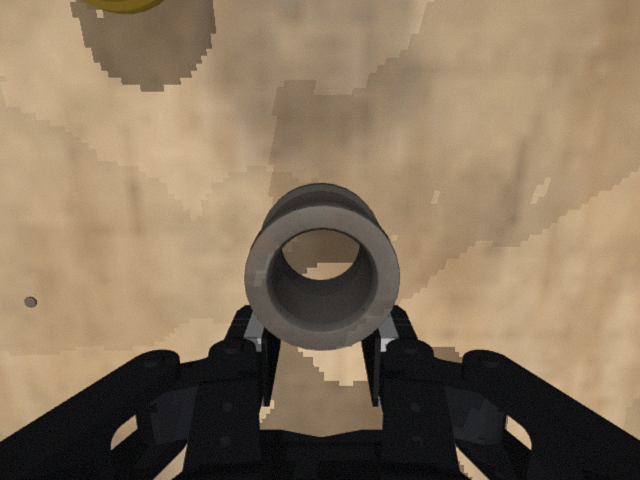

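Cradled at (322,277). I'll veer toward +x early so the hand passes the yellow one at (0.39,-0.03) and the union with room.

Request:
step_arm([
  [0,7,2,0,30],
  [1,7,2.5,0,30],
  [0,7,2.5,0,30],
  [1,7,2.5,0,30],
  [0,7,2.5,0,30],
])

```text
time_s: 14.7
position: [0.4635, -0.1139, 0.0133]
tool_rot: [-0.003, 0.704, -0.002, 0.71]
force: [-0.3, -1.9, 1.3]
opening: 0.0301
```

Request:
step_arm([
  [0,7,2.5,0,30],
  [0,7,2.5,0,30],
  [0,7,2,0,30],
  [0,7,1,0,30],
  [0,7,0.5,0,30],
])

```text
time_s: 15.32
position: [0.4728, -0.0764, 0.0132]
tool_rot: [-0.003, 0.704, -0.002, 0.71]
force: [0.4, -3.0, 3.3]
opening: 0.0301
```

```bash
python3 - <<'E'
from h import *
o=telemetry.get_obs();print(o['position'],o['force'])
snap('wrist','w10.png')
E
```

```text
[ 0.47275446 -0.07643254  0.01318041] [ 0.44818789 -3.04235155  3.28786732]
```

View pics/w10.png

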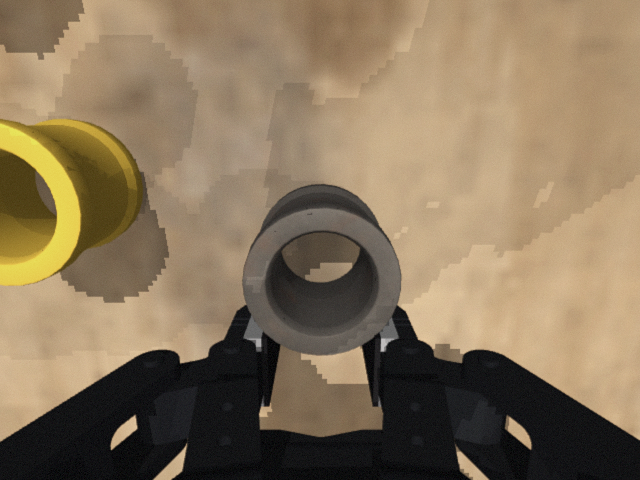

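Request:
step_arm([
  [0,8,0,0,30],
  [0,8,0,0,30],
  [0,8,0,0,30],
  [0,8,0,0,30],
  [0,8,0,0,30],
])

```text
time_s: 16.0
position: [0.4727, -0.0329, 0.0129]
tool_rot: [-0.003, 0.704, -0.002, 0.71]
force: [-0.6, -2.8, 3.4]
opening: 0.0297
```

Request:
step_arm([
  [0,8,0,0,30],
  [0,8,0,0,30],
  [0,8,0,0,30],
  [0,8,0,0,30],
  [0,8,0,0,30],
])

```text
time_s: 16.62
position: [0.4725, 0.0099, 0.0126]
tool_rot: [-0.003, 0.704, -0.002, 0.71]
force: [-0.5, -2.3, 3.3]
opening: 0.0301
```

Request:
step_arm([
  [0,8,0,0,30],
  [0,8,0,0,30],
  [0,8,0,0,30],
  [0,8,0,0,30],
  [0,8,0,0,30],
])

```text
time_s: 17.25
position: [0.4723, 0.0527, 0.0123]
tool_rot: [-0.003, 0.704, -0.002, 0.71]
force: [0.3, -3.2, 4.0]
opening: 0.0298
```

Request:
step_arm([
  [0,8,0,0,30],
  [0,8,0,0,30],
  [0,8,0,0,30],
  [0,8,0,0,30],
  [0,8,0,0,30],
])

```text
time_s: 17.88
position: [0.4721, 0.0955, 0.012]
tool_rot: [-0.003, 0.704, -0.002, 0.71]
force: [-0.2, -3.2, 4.1]
opening: 0.0305
```

```bash
python3 - <<'E'
from h import *
o=telemetry.get_obs();print(o['position'],o['force'])
im,p=snap('wrist','w11.png');print(onz(p,321,277,.041))
E
```

```text
[0.47208414 0.09552606 0.01201564] [-0.18151958 -3.21086094  4.09303259]
[0.47146764 0.12547046 0.041     ]
```

View pics/w11.png

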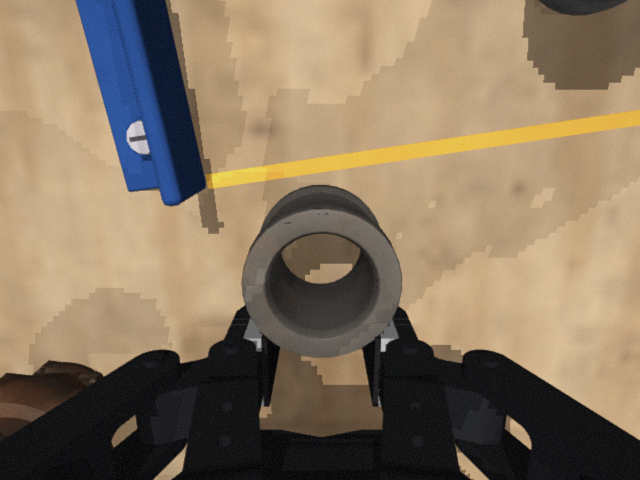

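Request:
step_arm([
  [-1,8,0.5,0,30],
  [-1,8,0.5,0,30],
  [0,8,0.5,0,30],
  [0,8,0.5,0,30],
  [0,8,0.5,0,30],
])

```text
time_s: 18.55
position: [0.4743, 0.1399, 0.0136]
tool_rot: [-0.003, 0.704, -0.001, 0.71]
force: [0.3, -0.2, 0.3]
opening: 0.0295
```

Request:
step_arm([
  [0,8,0,0,30],
  [0,8,0,0,30],
  [0,8,0,0,30],
  [0,7,0,0,30],
  [0,3,0,0,30],
])

```text
time_s: 19.18
position: [0.4741, 0.1767, 0.0134]
tool_rot: [-0.003, 0.704, -0.0, 0.71]
force: [-0.1, -1.4, 0.3]
opening: 0.03
```

Request:
step_arm([
  [0,0,0,0,30],
  [0,-6,0,0,30],
  [0,-15,0,0,30],
  [0,-20,0,0,30],
  [0,-20,0,0,30],
])

```text
time_s: 19.8
position: [0.4743, 0.1119, 0.0138]
tool_rot: [-0.004, 0.704, -0.0, 0.71]
force: [0.1, 0.0, 0.5]
opening: 0.0298
```

```bash
python3 - <<'E'
from h import *
o=telemetry.get_obs();print(o['position'],o['force'])
snap('wrist','w12.png')
E
```

```text
[0.47428338 0.11191    0.01380169] [0.14617322 0.01184095 0.46684792]
```

View pics/w12.png

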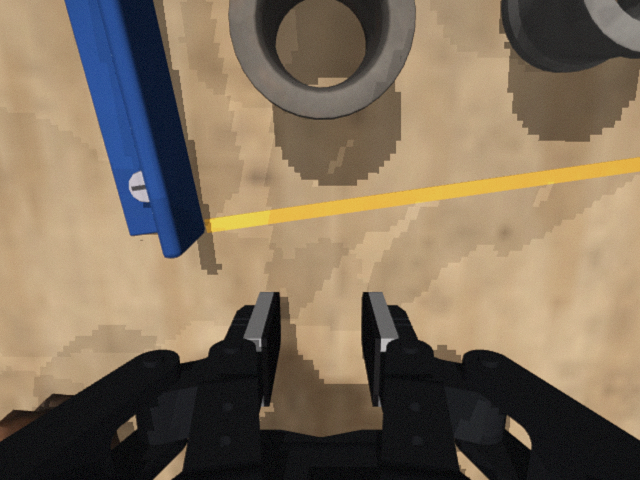

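Both stand inside the line. I'll lift and move the hand clear, then check from the top view.

Request:
step_arm([
  [-40,0,0,0,30],
  [-50,-10,0,0,30],
  [-50,-45,0,0,30],
  [-30,-50,0,0,30],
  [-20,-50,0,0,30],
])

```text
time_s: 20.48
position: [0.4714, -0.0485, 0.2052]
tool_rot: [-0.004, 0.705, -0.003, 0.709]
force: [0.5, -0.1, -0.2]
opening: 0.0304
```

Request:
step_arm([
  [0,-55,0,0,30],
  [0,-55,0,0,30],
  [0,-55,0,0,30],
  [0,-30,0,0,30],
  [0,0,0,0,30],
])

```text
time_s: 21.1
position: [0.4662, -0.2589, 0.2089]
tool_rot: [-0.002, 0.705, -0.009, 0.71]
force: [0.3, 0.3, -0.1]
opening: 0.0301
```

```bash
python3 - <<'E'
from h import *
o=telemetry.get_obs();print(o['position'],o['force'],o['time_s'])
T,tp=snap('top','t13.png')
c=T[165:305,200:500];c=cv2.resize(c,(780,364),interpolation=cv2.INTER_CUBIC);cv2.imwrite('pics/t13c.png',cv2.cvtColor(c,cv2.COLOR_RGB2BGR))
im,p=snap('side','s13.png');c=im[190:340,250:450];cv2.imwrite('pics/s13c.png',cv2.cvtColor(cv2.resize(c,(780,585),interpolation=cv2.INTER_CUBIC),cv2.COLOR_RGB2BGR))
E
```

```text
[ 0.46622427 -0.25888595  0.20892267] [ 0.2527304   0.3156245  -0.12401914] 21.1
```

View pics/t13c.png

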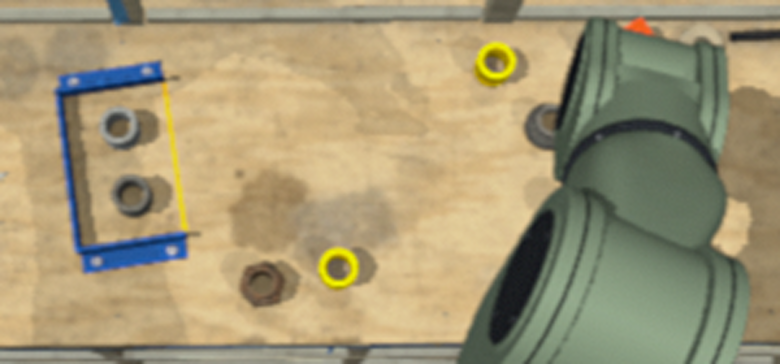

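View pics/s13c.png

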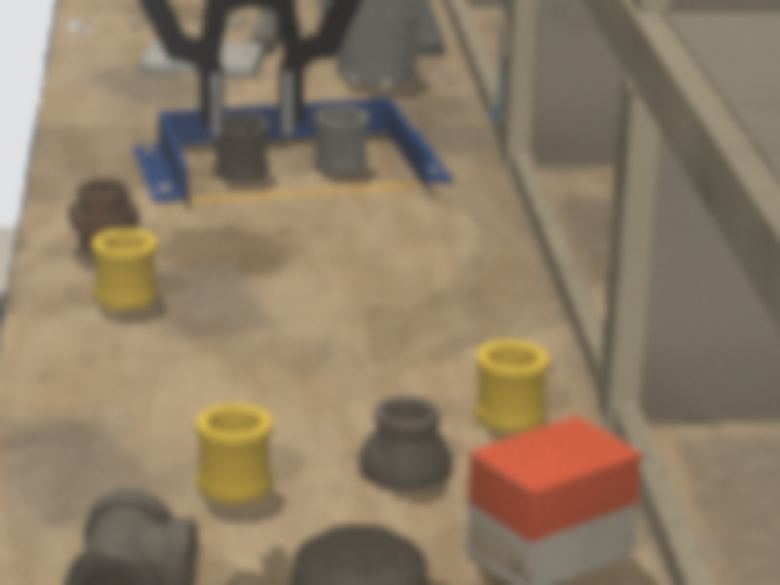

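Top view: pale is at crop (120,128) and dark at (132,196), both left of the yellow line and upright. The other objects that can be seen are where they were. One numeric check, then I'll hand in.

```bash
python3 - <<'E'
from tri import *
ti,tp=ld('t13.png');si,sp=ld('s13.png')
O=np.array([.512,.217]);y=.149;R=np.array([[np.cos(y),np.sin(y)],[-np.sin(y),np.cos(y)]])
for n,a,b in [('pale',(120,127),(342,116)),('dark',(132,195),(243,124))]:
    X,e=tri(ray(tp,200+a[0]/2.6,165+a[1]/2.6),ray(sp,250+b[0]/3.9,190+b[1]/3.9));print(n,X.round(4),e.round(4),'bay',(R@(X[:2]-O)).round(4))
print(telemetry.get_obs()['dq'].round(3)); job_done()
E
```

```text
pale [0.5514 0.2153 0.0404] 0.0039 bay [ 0.0387 -0.0075]
dark [0.4738 0.2007 0.0398] 0.0043 bay [-0.0402 -0.0105]
[-0.034 -0.005 -0.011  0.002 -0.002  0.001 -0.007]
the job is handed in; nothing more can be done
```

Both couplings stand upright and wholly inside the bay. I swept the pale one in first and then the dark one, each cradled against both fingertips at about 65 mm/s. Then I backed off, raised the hand clear and handed the job in at about 21 s.

**Final position:** two-view measurements put the pale coupling at bay (39, -8) mm and the dark one at bay (-40, -11) mm. Their rear edges are about 27–30 mm inside the mouth line. The rims read about 40 mm high (41 mm expected), so both are still standing. The two camera rays missed each other by about 4 mm, well within those margins.

**Other objects:** the reducer, the three yellow look-alikes and the union look unmoved. In the last top view the arm hid the tee, the cap and most of the carton. I did not check the tin and cover specifically, but the hand never went near them.

**Contact forces:** the highest reading I saw was about 4 N upward on the tool during the dark sweep, probably a fingertip lightly brushing the bench. It dropped to near zero after I raised the tool about 1.5 mm.

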